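# Find and release the latched pump key

## Task

One of the four identical keys on the pump switch box has been left latched down. With the gripper's fingertips tap each key lightly in turn, from the leftmost to the rightmost as seen from the robot, to feel which one it is, without pushing a raised key home or releasing the latched one yet. Then press the latched key down until it releases and let it spring up, so that all four stand raised; grasp nothing and leave the beaker, cap and case beside the box where they are.

Things in the scene. Friction and masses are not known exactly. Their poses are not given: they have to be found in the camera images.
- switch_box: the pump switch box, fixed to the desk: white housing 110 mm (x, front to back) by 230 mm (y) by 55 mm high, thin aluminium plate on top, four sockets at the back; origin at the centre of its underside, z up, x away from the robot and y to the left along the row of keys. It may be turned by up to 0.2 rad.
- place_1 (a point): centre of the leftmost (+y end) key's black bezel, on the level of the bezel's top, 61 mm above the desk; bezels are 38 x 34 mm and 6 mm high, 50 mm apart, centre to centre. Axes as the box.
- place_2 (a point): centre of the second from left key's black bezel, on the level of the bezel's top, 61 mm above the desk; bezels are 38 x 34 mm and 6 mm high, 50 mm apart, centre to centre. Axes as the box.
- place_3 (a point): centre of the third from left key's black bezel, on the level of the bezel's top, 61 mm above the desk; bezels are 38 x 34 mm and 6 mm high, 50 mm apart, centre to centre. Axes as the box.
- place_4 (a point): centre of the rightmost (-y end) key's black bezel, on the level of the bezel's top, 61 mm above the desk; bezels are 38 x 34 mm and 6 mm high, 50 mm apart, centre to centre. Axes as the box.
- key_a: a grey key cap, 28 (x) x 24 (y) mm; origin at its top centre, z up. Place in the row varies. Raised: top 75 mm above the desk, springs 10 mm down (3 N to start, 5.5 N at 5 mm, 8 N at bottom). Latched: top at 70 mm, rigid up to about 5.5 N; pushed 3 mm deeper (7 N, top at 67 mm) the catch lets go and it springs up to 75 mm when the finger leaves; with less it stays latched.
- key_b: a grey key cap, 28 (x) x 24 (y) mm; origin at its top centre, z up. Place in the row varies. Raised: top 75 mm above the desk, springs 10 mm down (3 N to start, 5.5 N at 5 mm, 8 N at bottom). Latched: top at 70 mm, rigid up to about 5.5 N; pushed 3 mm deeper (7 N, top at 67 mm) the catch lets go and it springs up to 75 mm when the finger leaves; with less it stays latched.
- key_c: a grey key cap, 28 (x) x 24 (y) mm; origin at its top centre, z up. Place in the row varies. Raised: top 75 mm above the desk, springs 10 mm down (3 N to start, 5.5 N at 5 mm, 8 N at bottom). Latched: top at 70 mm, rigid up to about 5.5 N; pushed 3 mm deeper (7 N, top at 67 mm) the catch lets go and it springs up to 75 mm when the finger leaves; with less it stays latched.
- key_d: a grey key cap, 28 (x) x 24 (y) mm; origin at its top centre, z up. Place in the row varies. Raised: top 75 mm above the desk, springs 10 mm down (3 N to start, 5.5 N at 5 mm, 8 N at bottom). Latched: top at 70 mm, rigid up to about 5.5 N; pushed 3 mm deeper (7 N, top at 67 mm) the catch lets go and it springs up to 75 mm when the finger leaves; with less it stays latched.
- beaker: bystander: clear 250 ml beaker, 72 mm across, 94 mm high, standing left of the box; origin at the centre of its underside
- tube_cap: bystander: screw cap of a sample tube, 32 mm across, 14 mm high, lying left of the box; origin at the centre of its underside
- zip_case: bystander: black hard zip case, 78 x 128 x 23 mm, lying right of the box; origin at the centre of its underside

How it is judged:
By the outcome, as a careful person would: the job done as asked, in the order asked, and still so for the second after the job is handed in, with the robot touching nothing.
It also fails if it takes over 54 s, if anything falls off the work surface, if the arm or the gripper's body presses on something with over 40 N, if the wrist force passes 120 N, or if a joint passes its speed limit or range.

## Robot

A 7-joint arm with a two-finger parallel gripper is mounted at the origin on a cart in front of the work surface, level with it; the furniture and walls round the work are solid. World frame = base frame: x ahead of the robot, y to its left, z up, the work surface at z = 0. Lengths are in m, angles in rad, forces in N, time in s.
With the tool pointing down it reaches from about 0.425 to 1.025 m from the base axis. Payload 9.4 kg.
Tool frame: the origin (TCP) lies at the very end of the fingers, on their centre line; the grasp point (between the pads) lies 19 mm behind it (env.tcp_to_grasp is the distance from the TCP to the grasp point, in m); z points along the fingers, y is the direction in which the jaws open and shut (so a half turn about z gives the same grasp; the last joint's range is limited). The gripper opens to 85 mm and grips with 20 to 120 N. Pads are 22 mm wide; open, the fingers measure 114 mm over their backs; the gripper's body (76 mm by 85 mm) begins 54 mm behind the grasp point. The pads swing forward as they close: fully open they stand 13 mm farther back than shut.
Start: joints at [-1.251, 0.599, -0.003, 1.599, 0.002, 0.943, -0.08], TCP at [0.28, 0.669, 0.231] pointing down, gripper open.
Joint ranges: [-2.57, 2.57], [-0.35, 1.97], [-1.29, 1.29], [0.11, 2.56], [-1.05, 4.19], [0.11, 1.86], [-2.63, 2.63]. Speed limits (rad/s): [2.22, 2.22, 3.01, 3.01, 3.14, 3.14, 3.14].

## Interface

Orientations are given as a unit quaternion [x, y, z, w].
In Python, from cell import readout, snapshot, camera_info, env, nets gives the robot as it stands.
- The arm moves only by the tool jog_arm, never from a script. Its argument "series" is a list that holds one entry, the list of rows, each a list of 5 numbers: the shift along the world's x, y, z in cm, then the turn about the world's z in degrees, then the finger opening in cm, from 0 to 8.54. In form: [[[tx, ty, tz, roll, gripper], ...]]. A call has 1 to 10 rows; each row is the pose to reach, as a shift and turn from the pose commanded when the call began; what a row does not reach only later rows make up. A row lasts 1/8 s, in which the tool goes at most 62.5 mm and 10.7 degrees, less where a joint would pass 70% of its speed; a pose out of reach is approached as far as the arm can. A call with a gripper value outside its range is refused whole. The fingers move at their own pace and stop on an object; the grip force is fixed at half the most. Time passes only in rows, so rows that repeat a pose let the fingers close. It gives the time, the measured TCP pose, the force and the opening at its end, in the units of the state.
- readout.state(): the state, without advancing time (a new reading comes with each control period).
- snapshot(name): name is "scene" or "side" or "wrist"; returns the picture (400x640x3 uint8, blue, green, red); there is no depth.
- camera_info(name): a dict with "camera_matrix" (3x3 intrinsics, pixels), "camera_from_world" (4x4, takes a point from world to camera coordinates). Camera axes: x right, y down, z forward; pixel columns grow to the right and rows downward; lengths in m; the calibration is good to about 2 mm. A picture is of the moment at which its call begins: read the wrist's pose just before it. camera_info takes no time and is no camera call; for the wrist camera it gives the pose at the moment of the call.
- env.sign_off(): hands the job in, once; it reports no verdict.
Trained networks look in the newest picture that a camera, given by its name, has taken for a name from the list of things; names that differ only in an ending like _2 or _b are one class to them, and where a whole thing is asked for, a point or a joint stands for the part that bears it (a point fixed in the world has none). Each returns a list of dicts, best first, with "confidence" (0 to 1); they miss things now and then, are a little off and sometimes report something else, mostly with a low value. They report only what shows in the picture. A call takes as long as a camera call.
- nets.trace(camera, target): "pixels" (400x640 bool, what is visible of it) and "box" ([centre column, centre row, width, height] in pixels, round what is visible of it).
- nets.landmark_of(camera, target): "pixel" ([column, row] in pixels: a listed point, or the origin of a listed thing).
The state is a dict: "time_s": time; "qpos": joint angles; "joint_velocities": joint speeds; "tau": joint torques, N m; "tool_pos": TCP position; "eef_rot": TCP orientation; "force": force on the tool from outside, world axes, zero at the start; "moment": the same for the moment, N m; "grip_width": finger opening in m.
Only numpy, scipy, OpenCV 4.12 (cv2) and the standard library are available. Lean on these libraries where they do the work, as an engineer would, in place of code of your own. Each camera call takes 0.05 s, during which the arm holds its last target. There are 200 camera calls.

## Working session

There is one attempt and no reset: what is moved stays moved. The work goes in short steps, Python scripts to look and compute and a tool call to move; the robot and the scene stay as the last step left them, time stands still between calls to the robot, and variables do not carry over. Pictures are saved under pics/ and viewed, about 8 in all and at most 12, crops included, and the job is handed in when it is done.

Besides the shell and the picture viewer there is one more tool, called as name(argument=value, ...), one argument or row to a line, values as JSON. jog_arm: Moves the arm, as the interface text tells. Its arguments: {"type":"object","properties":{"series":{"type":"array"}},"required":["series"]}

```bash
mkdir -p pics
cat > h.py <<'E'
import numpy as np, cv2
from cell import readout, snapshot, camera_info, env, nets
def ray(cam,px,z):
    i=camera_info(cam);K=np.array(i["camera_matrix"]);T=np.array(i["camera_from_world"])
    R=T[:3,:3];c=-R.T@T[:3,3];d=R.T@np.linalg.inv(K)@[px[0],px[1],1]
    return c+d*(z-c[2])/d[2]
E
python3 - <<'E'
from h import *
s=readout.state();print(s)
a=snapshot("scene");b=snapshot("side")
cv2.imwrite("pics/a.png",a);cv2.imwrite("pics/b.png",b)
for c in("scene","side"):
    for t,z in(("place_1",.061),("place_2",.061),("place_3",.061),("place_4",.061),("key_a",.075),("switch_box",0),("beaker",0),("tube_cap",0),("zip_case",0)):
        for r in nets.landmark_of(c,t)[:5]: print(c,t,round(r["confidence"],2),np.round(r["pixel"],1),ray(c,r["pixel"],z).round(4))
E
```

```text
{'time_s': 0.0, 'qpos': array([-1.2506871 ,  0.60016871, -0.0025446 ,  1.60010902,  0.00179827,
        0.94291306, -0.07980186]), 'joint_velocities': array([-0.00029318, -0.00040976,  0.00040922, -0.00025779, -0.00109713,
        0.00037676,  0.00061478]), 'tau': array([ 2.17382503e-04, -7.76453376e+01,  1.56564105e+00, -2.58010948e+01,
        1.24527910e-02,  8.93547025e-03,  1.09897661e-05]), 'tool_pos': array([0.28002966, 0.66823058, 0.2303929 ]), 'eef_rot': array([ 1.97077627e-01,  9.80387562e-01, -7.93312137e-04, -8.62213412e-05]), 'force': array([-0.38012014,  0.00283396,  0.59140495]), 'moment': array([-0.0226502 ,  0.02998595, -0.00744019]), 'grip_width': 0.08547783578582852}
scene place_1 0.9 [285.  232.1] [0.4667 0.1575 0.061 ]
scene place_1 0.88 [307.  229.8] [0.4495 0.1137 0.061 ]
scene place_1 0.85 [328.4 222. ] [0.4479 0.0619 0.061 ]
scene place_1 0.84 [259.5 237.3] [0.4794 0.2106 0.061 ]
scene place_2 0.9 [285.  232.1] [0.4667 0.1575 0.061 ]
scene place_2 0.88 [307.  229.8] [0.4495 0.1137 0.061 ]
scene place_2 0.85 [328.4 222. ] [0.4479 0.0619 0.061 ]
scene place_2 0
[... 1826 characters left out ...]
5 [315.8 151.9] [0.4743 0.2126 0.061 ]
side place_4 0.64 [313.5 162.9] [0.4636 0.1663 0.061 ]
side place_4 0.56 [321.  173.9] [0.476  0.1206 0.061 ]
side place_4 0.25 [309.9 171.7] [0.4514 0.1319 0.061 ]
side key_a 0.72 [310.9 172.6] [0.4514 0.1093 0.075 ]
side key_a 0.63 [316.5 183.2] [0.4595 0.0688 0.075 ]
side key_a 0.55 [316.6 162.4] [0.4688 0.1478 0.075 ]
side key_a 0.44 [321.8 147.1] [0.489  0.2112 0.075 ]
side switch_box 0.8 [312.2 192.6] [0.4563 0.1295 0.    ]
side switch_box 0.64 [311.4 189.9] [0.4555 0.1401 0.    ]
side beaker 0.94 [321.1 142.3] [0.5049 0.3497 0.    ]
side beaker 0.44 [310.6 250.1] [ 0.4327 -0.059   0.    ]
side zip_case 0.93 [310.  245.6] [ 0.4328 -0.046   0.    ]
```

View pics/a.png

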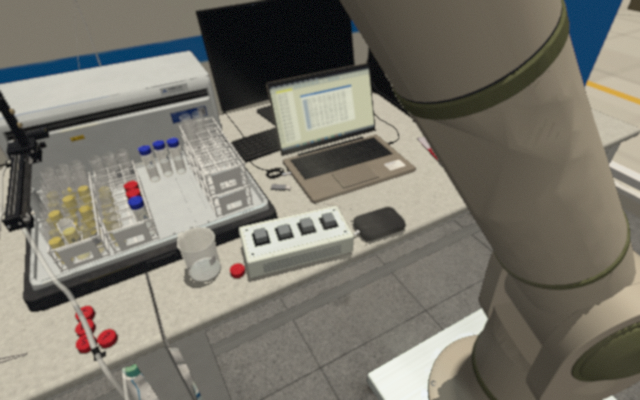

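View pics/b.png

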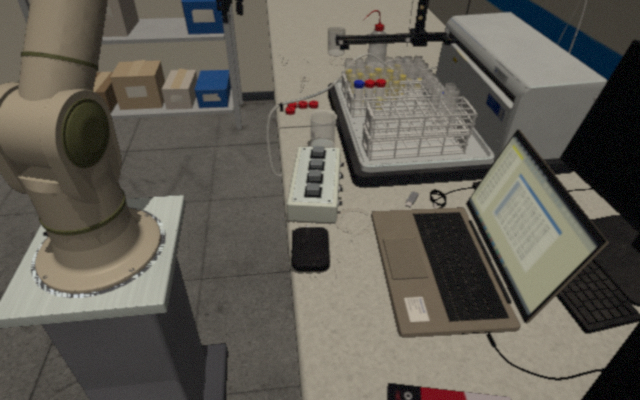

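The scene picture shows the box with keys from about (261,236) to (329,221), the beaker at (200,255), the cap at (238,270) and the case at (378,224). The side picture agrees. The row runs from about (0.478, 0.211) to (0.447, 0.060), yaw about -0.19. I'll move above it with the fingers shut.

jog_arm(
  series=[
    [[2,-6,0,2,0],[4,-12,0,4,0],[6,-18,0,6,0],[8,-24,0,8,0],[10,-30,0,10,0],[12,-36,0,12,0],[14,-42,0,12,0],[16,-48,0,12,0],[17,-52,0,12,0],[17,-52,0,12,0]],
  ],
)

```text
time_s: 2.25
tool_pos: [0.451, 0.1449, 0.2315]
eef_rot: [0.097, 0.995, -0.0, 0.0]
force: [0.0, 0.3, -0.3]
grip_width: 0.0001
```

Run:
```python
from h import *
s=readout.state();print(s["time_s"],s["tool_pos"],s["eef_rot"],s["grip_width"],s["force"])
a=snapshot("wrist");cv2.imwrite("pics/w.png",a)
for t,z in(("place_1",.061),("key_a",.075),("switch_box",0)):
    for r in nets.landmark_of("wrist",t)[:5]: print(t,round(r["confidence"],2),np.round(r["pixel"],1),ray("wrist",r["pixel"],z).round(4))
```

```text
2.25 [0.45095552 0.1449267  0.23153369] [ 9.67797098e-02  9.95305673e-01 -4.66261751e-04  2.95770184e-04] 0.00011915997070449313 [ 0.0130217   0.33168135 -0.3171917 ]
key_a 0.94 [246.4 199.6] [0.4493 0.0676 0.075 ]
key_a 0.84 [340.2 202. ] [0.4703 0.165  0.075 ]
key_a 0.8 [386.3 198.5] [0.4755 0.2138 0.075 ]
key_a 0.79 [293.1 196.4] [0.455 0.117 0.075]
key_a 0.52 [316.9 180.4] [0.4426 0.1451 0.075 ]
switch_box 0.73 [317.3 183.6] [0.4635 0.1405 0.    ]
switch_box 0.6 [474.1 184.5] [0.5024 0.3421 0.    ]
```

View pics/w.png

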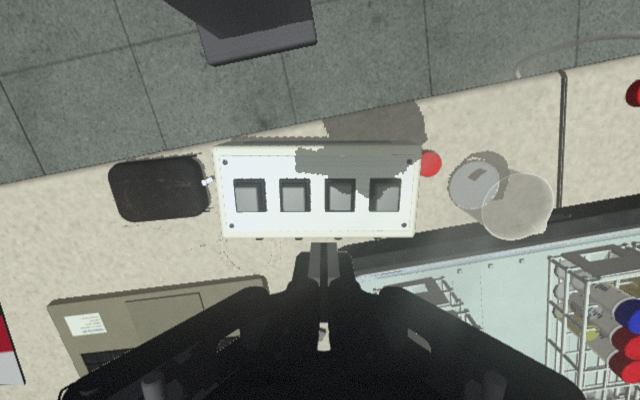

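The wrist picture shows the four keys near columns 249, 294, 340 and 385, row 195, with the fingertips at about (323,245). I'll measure the bezels themselves.

Run:
```python
from h import *
a=cv2.imread("pics/w.png");
for u in (249,294,340,385):
    p=a[165:228,u-24:u+25].max(2).astype(int)
    # rim is darkest: print bounds of dark pixels
    m=(p<70);ys,xs=np.where(m);cx=(np.percentile(xs,2)+np.percentile(xs,98))/2+u-24;cy=(np.percentile(ys,2)+np.percentile(ys,98))/2+165
    print(cx,cy,np.ptp(xs),np.ptp(ys),m.sum(),ray("wrist",(cx,cy),.061).round(4))
i=camera_info("wrist");T=np.array(i["camera_from_world"]);K=np.array(i["camera_matrix"])
q=K@(T@np.r_[readout.state()["tool_pos"],1])[:3];print(q[:2]/q[2])
cv2.imwrite("pics/wc.png",cv2.resize(a[130:260,200:440],None,fx=3.3,fy=3.3,interpolation=cv2.INTER_CUBIC))
```

```text
Traceback (most recent call last):
IndexError: index 0 is out of bounds for axis 0 with size 0
```

Run:
```python
from h import *
a=cv2.imread("pics/w.png")
P=[]
for u in (249,294,340,385):
    p=a[165:225,u-21:u+22].max(2)
    t,_=cv2.threshold(p,0,255,cv2.THRESH_OTSU)
    ys,xs=np.where(p<min(t,120));cx=(np.percentile(xs,2)+np.percentile(xs,98))/2+u-21;cy=(np.percentile(ys,2)+np.percentile(ys,98))/2+165
    P.append(ray("wrist",(cx,cy),.061));print(t,cx,cy,np.ptp(xs),np.ptp(ys),P[-1].round(4))
P=np.array(P);print(P.mean(0),np.diff(P,axis=0))
i=camera_info("wrist");T=np.array(i["camera_from_world"]);K=np.array(i["camera_matrix"])
q=K@(T@np.r_[readout.state()["tool_pos"],1])[:3];print(q[:2]/q[2])
cv2.imwrite("pics/wc.png",cv2.resize(a[130:260,200:440],None,fx=3.3,fy=3.3,interpolation=cv2.INTER_CUBIC))
```

```text
185.0 249.66000000000003 194.5 32 32 [0.4476 0.0685 0.061 ]
186.0 294.5 194.5 31 33 [0.4567 0.1172 0.061 ]
180.0 339.5 194.5 30 33 [0.4658 0.1662 0.061 ]
177.0 384.0 193.75 36 47 [0.474  0.2147 0.061 ]
[0.46102739 0.14165339 0.061     ] [[ 9.09803840e-03  4.87095806e-02  5.55111512e-17]
 [ 9.13691752e-03  4.89177337e-02 -5.55111512e-17]
 [ 8.18523855e-03  4.85140984e-02 -5.55111512e-17]]
[322.39869797 257.78188321]
```

View pics/wc.png

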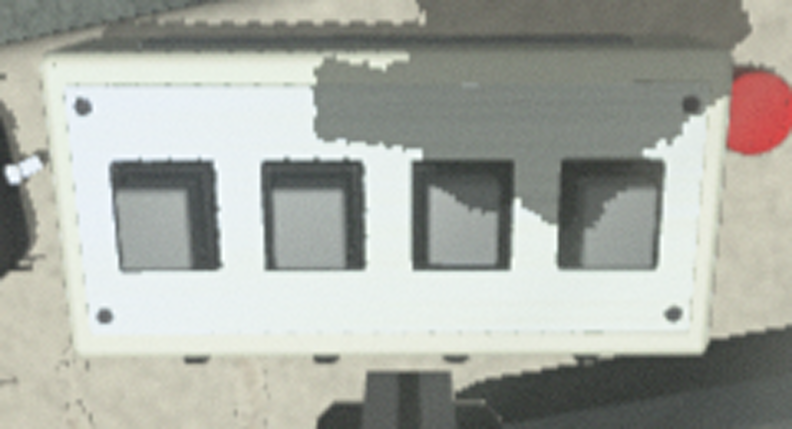

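The crop confirms four bezels 50 mm apart, yaw about -0.18. Targets from the left are (0.4746,0.215), (0.4656,0.166), (0.4565,0.117) and (0.4475,0.068). I'll go above the leftmost.

jog_arm(
  series=[
    [[1.2,3.5,-5,0,0],[2.4,7,-9,0,0],[2.4,7,-12,0,0],[2.4,7,-14.5,0,0],[2.4,7,-14.5,0,0],[2.4,7,-14.5,0,0]],
  ],
)

```text
time_s: 3.2
tool_pos: [0.4742, 0.2197, 0.0869]
eef_rot: [0.093, 0.996, 0.0, 0.0]
force: [0.2, -0.3, -0.0]
grip_width: 0.0006
```

Run:
```python
from h import *
s=readout.state();print(s["time_s"],s["tool_pos"],s["force"])
cv2.imwrite("pics/s2.png",np.vstack([cv2.resize(snapshot("side")[120:230,240:400],None,fx=3.5,fy=2.6,interpolation=cv2.INTER_CUBIC),cv2.resize(snapshot("wrist")[130:290,200:440],(560,300))]))
```

```text
3.2 [0.47420405 0.2196566  0.08692839] [ 0.16646741 -0.33237191 -0.0363289 ]
```

View pics/s2.png

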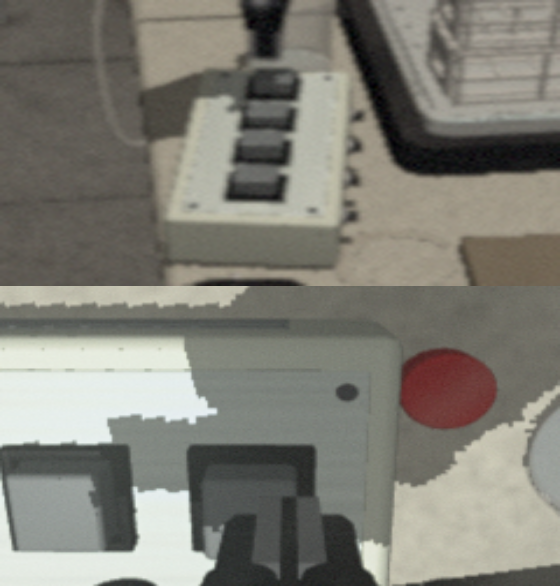

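The fingertips sit about 9 mm to the left (+y) of the leftmost key. The arm was still settling when I took the earlier wrist picture, which biased y. I'll re-measure now that it is still.

Run:
```python
from h import *
s=readout.state();print(s["time_s"],s["tool_pos"],s["force"],s["joint_velocities"].round(4).max())
a=snapshot("wrist")
u0,v0=200,130
# bezel of key 1 in last crop: x 187..316, y(crop) 445-286.. -> top edge; bottom hidden
px=lambda x,y:(x*240/560+200,(y-286)*160/300+130)
for n,p,z in(("bez TL",px(188,446),.061),("bez TR",px(316,446),.061),("2 bez TL",px(3,446),.061),("2 TR",px(131,446),.061),("2 BR",px(135,550),.061),("2 BL",px(12,550),.061)): print(n,p,ray("wrist",p,z).round(4))
i=camera_info("wrist");T=np.array(i["camera_from_world"]);K=np.array(i["camera_matrix"])
q=K@(T@np.r_[s["tool_pos"],1])[:3];print(q[:2]/q[2])
```

```text
3.3 [0.47462271 0.21929416 0.08739312] [ 0.57129059 -0.85748916 -0.53506985] 0.006
bez TL (280.57142857142856, 215.33333333333331) [0.4553 0.1968 0.061 ]
bez TR (335.42857142857144, 215.33333333333331) [0.4616 0.2297 0.061 ]
2 bez TL (201.28571428571428, 215.33333333333331) [0.4464 0.1492 0.061 ]
2 TR (256.14285714285717, 215.33333333333331) [0.4526 0.1821 0.061 ]
2 BR (257.85714285714283, 270.8) [0.4899 0.1736 0.061 ]
2 BL (205.14285714285714, 270.8) [0.4835 0.14   0.061 ]
[322.67308449 257.67177393]
```

jog_arm(
  series=[
    [[0.2,-0.9,0,0,0],[0.2,-0.9,0,0,0],[0.2,-0.9,-0.5,0,0],[0.2,-0.9,-1.0,0,0],[0.2,-0.9,-1.0,0,0],[0.2,-0.9,-1.0,0,0],[0.2,-0.9,-1.0,0,0]],
  ],
)

```text
time_s: 4.22
tool_pos: [0.4762, 0.2097, 0.0763]
eef_rot: [0.093, 0.996, 0.0, 0.0]
force: [-0.2, 0.5, -0.0]
grip_width: -0.0001
```

jog_arm(
  series=[
    [[0,0,-0.1,0,0],[0,0,-0.2,0,0],[0,0,-0.3,0,0],[0,0,-0.3,0,0],[0,0,-0.3,0,0]],
  ],
)

```text
time_s: 4.85
tool_pos: [0.4762, 0.2097, 0.0733]
eef_rot: [0.094, 0.996, 0.0, 0.0]
force: [0.3, 0.5, 4.2]
grip_width: -0.0002
```

Key 1 gives 4.2 N at 73.3 mm, so it is raised. On to key 2.

jog_arm(
  series=[
    [[0,0,1.2,0,0],[0,0,1.5,0,0],[-0.9,-4.9,1.5,0,0],[-0.9,-4.9,1.5,0,0],[-0.9,-4.9,0.6,0,0],[-0.9,-4.9,0.3,0,0],[-0.9,-4.9,0.1,0,0],[-0.9,-4.9,0,0,0],[-0.9,-4.9,0,0,0],[-0.9,-4.9,0,0,0]],
  ],
)

```text
time_s: 6.1
tool_pos: [0.4672, 0.1607, 0.0733]
eef_rot: [0.093, 0.996, 0.0, 0.0]
force: [0.2, 0.1, 1.0]
grip_width: -0.0004
```

jog_arm(
  series=[
    [[0,0,-0.1,0,0],[0,0,-0.1,0,0],[0,0,-0.1,0,0]],
  ],
)

```text
time_s: 6.48
tool_pos: [0.4672, 0.1607, 0.0723]
eef_rot: [0.094, 0.996, 0.0, 0.0]
force: [-0.0, 0.7, 0.1]
grip_width: 0.0001
```

jog_arm(
  series=[
    [[0,0,-0.1,0,0],[0,0,-0.15,0,0],[0,0,-0.15,0,0]],
  ],
)

```text
time_s: 6.85
tool_pos: [0.4672, 0.1606, 0.0707]
eef_rot: [0.094, 0.996, -0.0, 0.0]
force: [0.2, -0.4, 0.1]
grip_width: 0.0001
```

jog_arm(
  series=[
    [[0,0,-0.05,0,0],[0,0,-0.08,0,0],[0,0,-0.08,0,0],[0,0,-0.08,0,0]],
  ],
)

```text
time_s: 7.35
tool_pos: [0.4672, 0.1606, 0.0701]
eef_rot: [0.094, 0.996, 0.0, 0.0]
force: [-0.9, -0.5, 5.7]
grip_width: 0.0003
```

Key 2 is rigid at 70.1 mm, so it is the latched one. I'll lift off and still tap keys 3 and 4.

jog_arm(
  series=[
    [[0,0,1.4,0,0],[0,0,1.7,0,0],[-0.9,-4.9,1.7,0,0],[-0.9,-4.9,1.7,0,0],[-0.9,-4.9,0.8,0,0],[-0.9,-4.9,0.5,0,0],[-0.9,-4.9,0.3,0,0],[-0.9,-4.9,0.23,0,0],[-0.9,-4.9,0.23,0,0],[-0.9,-4.9,0.23,0,0]],
  ],
)

```text
time_s: 8.6
tool_pos: [0.4584, 0.1123, 0.0724]
eef_rot: [0.093, 0.996, 0.0, 0.0]
force: [-0.1, 3.2, 4.3]
grip_width: 0.0003
```

jog_arm(
  series=[
    [[0,0,1.2,0,0],[0,0,1.5,0,0],[-0.9,-4.9,1.5,0,0],[-0.9,-4.9,1.5,0,0],[-0.9,-4.9,0.6,0,0],[-0.9,-4.9,0.3,0,0],[-0.9,-4.9,0.1,0,0],[-0.9,-4.9,0,0,0],[-0.9,-4.9,0,0,0],[-0.9,-4.9,0,0,0]],
  ],
)

```text
time_s: 9.85
tool_pos: [0.4494, 0.0632, 0.0724]
eef_rot: [0.093, 0.996, 0.0, 0.0]
force: [-0.4, 3.7, 3.4]
grip_width: -0.0001
```

Keys 3 and 4 both push back at 72.4 mm, so both are raised. Back over key 2 now to press it about 4 mm past its latched height.

jog_arm(
  series=[
    [[0,0,1.2,0,0],[0,0,1.6,0,0],[0.9,4.9,1.6,0,0],[1.8,9.7,1.6,0,0],[1.8,9.7,1.6,0,0],[1.8,9.7,1.6,0,0],[1.8,9.7,0.6,0,0],[1.8,9.7,0.2,0,0],[1.8,9.7,0.2,0,0],[1.8,9.7,0.2,0,0]],
  ],
)

```text
time_s: 11.1
tool_pos: [0.4672, 0.1593, 0.0742]
eef_rot: [0.094, 0.996, -0.0, -0.0]
force: [0.1, 0.7, -0.4]
grip_width: 0.0004
```

jog_arm(
  series=[
    [[0,0,-0.3,0,0],[0,0,-0.5,0,0],[0,0,-0.7,0,0],[0,0,-0.8,0,0],[0,0,-0.8,0,0],[0,0,-0.8,0,0]],
  ],
)

```text
time_s: 11.85
tool_pos: [0.4674, 0.1597, 0.0666]
eef_rot: [0.094, 0.996, 0.0, 0.0]
force: [-0.9, -0.9, 6.2]
grip_width: -0.0001
```

jog_arm(
  series=[
    [[0,0,0.4,0,0],[0,0,0.8,0,0],[0,0,1.6,0,0],[0,0,1.6,0,0],[0,0,0.9,0,0],[0,0,0.7,0,0],[0,0,0.65,0,0],[0,0,0.65,0,0],[0,0,0.65,0,0]],
  ],
)

```text
time_s: 12.98
tool_pos: [0.4673, 0.1597, 0.0729]
eef_rot: [0.094, 0.996, 0.0, 0.0]
force: [-0.3, 0.7, 3.5]
grip_width: -0.0001
```

Key 2 now pushes back at 72.9 mm, so it has released. I'll lift clear and check.

jog_arm(
  series=[
    [[0,0,2,0,0],[0,0,6,0,0],[0,0,10,0,0],[0,2,14,0,0],[-1,6,16,0,0],[-2,12,18,0,0],[-2,17,18,0,0],[-2,20,18,0,0],[-2,20,18,0,0],[-2,20,18,0,0]],
  ],
)

```text
time_s: 14.22
tool_pos: [0.4469, 0.3584, 0.2523]
eef_rot: [0.094, 0.996, -0.001, -0.0]
force: [0.8, 0.0, -0.4]
grip_width: 0.0001
```

Run:
```python
from h import *
s=readout.state();print(s["time_s"],s["tool_pos"],s["force"])
a=snapshot("side")[110:280,240:400];b=snapshot("scene")[190:300,170:420]
cv2.imwrite("pics/f.png",np.vstack([cv2.resize(a,(400,340),interpolation=cv2.INTER_CUBIC),cv2.resize(b,(400,176),interpolation=cv2.INTER_CUBIC)]))
for c,t in(("scene","beaker"),("scene","tube_cap"),("scene","zip_case")):
    r=nets.landmark_of(c,t)
    if r: print(t,ray(c,r[0]["pixel"],0).round(3))
```

```text
14.225 [0.44690033 0.35838079 0.25225325] [ 0.75090626  0.03903649 -0.35394052]
beaker [0.512 0.331 0.   ]
tube_cap [0.463 0.277 0.   ]
zip_case [ 0.439 -0.063  0.   ]
```

View pics/f.png

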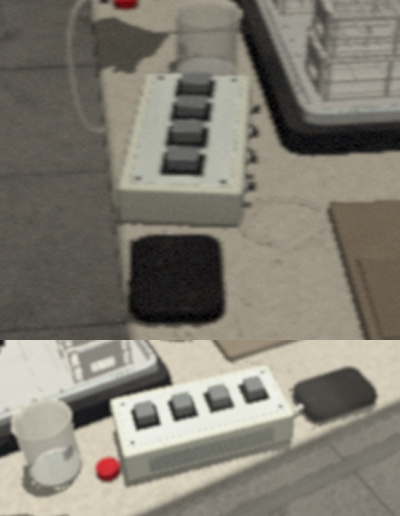

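All four keys stand raised in both views, and the beaker, cap and case look undisturbed. Handing in.

```bash
python3 -c "
from h import *
print(env.sign_off())"
```

```text
the job is handed in; nothing more can be done
None
```

The latched key was the second from the left. I released it, so all four keys now stand raised, and I handed the job in at about 14.5 s of the 54 s allowed.

**Taps, left to right, fingers shut:**

| Key | Tip height (mm) | Force up (N) | Result |
|---|---|---|---|
| 1 | 73.3 | 4.2 | raised |
| 2 | 70.1 | 5.7 | latched: nothing felt above 70.7 mm, then rigid |
| 3 | 72.4 | 4.3 | raised |
| 4 | 72.4 | 3.4 | raised |

**Release:** I pressed key 2 down to 66.6 mm (6.2 N) and let it up. A light re-touch then met 3.5 N at 72.9 mm, so it had sprung up.

**Last checks:** The final side and scene pictures show four raised keys and the arm clear of everything.

**Disagreements:**
- My first wrist measurement was several millimetres off in y because the arm was still settling. I corrected it before touching anything.
- The 5.7 N on key 2's tap was slightly above its 5.5 N rigid limit, but the key did not travel and was below the 7 N release.
- Keys 3 and 4 also felt about 3 to 4 N sideways during their taps.
- The networks' final positions for the beaker, cap and case differ from the first by about 1 cm. I take this as detection noise, as the gripper never came near them and the pictures show them in place.

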